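# Roll the adjuster wheel until the holder's jaw reaches the gauge plate

### The job

Set the gap of the carrier holder for the next tray: with a fingertip on top of the knurled wheel, gently roll it in repeated strokes until the gap has closed so far that the pointer of the moving jaw stands at the middle of the white gauge plate. Touch only the wheel: do not push the jaw or the gauge plate, pick nothing up, and leave the box, the dish and the marker around the holder where they are. Finish with the fingers clear of the holder.

Things in the scene. Friction and masses are not known exactly. Their poses are not given: they have to be found in the camera images.
- holder: Grey bench holder, fixed to the worktop: base plate 124 (x) x 310 (y) x 12 mm. Origin at the centre of its underside, z up. x points away from the robot (gauge rail and pointer are along the -x edge); y runs along the guide rods from the knurled wheel (y = -110 mm) past the moving jaw to the fixed jaw (centred at y = +112 mm, top at z = 63 mm). All of it is below z = 80 mm.
- wheel_top (a point): Highest point of the knurled steel wheel, middle of its width, 78 mm above the worktop; it does not turn with the wheel. The wheel is 68 mm in diameter and 24 mm wide, its axle lies along the holder's x axis, 34 mm below this point, between two grey cheeks whose tops are 27 mm below this point. The rod bearing begins 40 mm from here along the holder's +y, its top 30 mm lower.
- adjuster_wheel (a joint): Turn of the wheel in rad, 0 to 6.2. It grows when the top of the wheel is dragged along the holder's +y (towards the fixed jaw), which closes the gap: the jaw advances 10 mm per rad, that is 10 mm for 34 mm of rim. Dragging back opens the gap. It turns easily (about 1.5 N at the rim), so 3 to 8 N of downward press is plenty, and stays where it is left; it does not give downward.
- moving_jaw: Aluminium jaw 76 x 18 x 46 mm on two guide rods, driven by the wheel along the holder's y; origin at the middle of its underside, 15 mm above the worktop.
- pointer_tip (a point): Tip of the small brass pointer (3 mm wide) on the -x side of the moving jaw, 28 mm above the worktop; it passes just over the gauge plate.
- gauge_plate: White plate 22 (x) x 10 (y) mm, a stiff rider on the dark rail along the holder's -x edge; someone has set it where the jaw shall stand, 20 to 46 mm from the pointer towards the fixed jaw. It must stay there.
- gauge_mark (a point): Middle of the top of the gauge plate. The setting is right when pointer_tip has the same y in the holder's frame as this point, to within the 5 mm half width of the plate.
- cover_box: Loose small carton with white lid and orange lower part, 50 x 50 x 20 mm, in front of the holder; origin at the centre of its underside. A bystander.
- dish: Loose petri dish, 61 mm in diameter, 16 mm high, behind the holder; origin at the centre of its underside. A bystander.
- marker: Loose black and white marker pen 138 mm long, in front of the holder. A bystander.

How it is judged (in metres and radians):
On the way:
1. the wheel is rolled under a fingertip and the jaw has moved at least 3 mm (contact force between the fingers and adjuster_wheel above 0.5 N and distance of pointer_tip from where it was at the start of the episode above 0.003 m), for 0.05 s.
At the end, for the whole second after the job is handed in: The tip of the jaw's pointer stands over the gauge plate, within 5 mm of its middle along the holder, and the wheel is at rest (y of pointer_tip in the frame of gauge_mark between -0.005 and 0.005 m and velocity of joint adjuster_wheel between -0.05 and 0.05 rad/s); the robot touches nothing.
It fails at once if the robot pushes the moving jaw directly (more than 1 N) (contact force between any of the arm, the fingers and moving_jaw above 1 N).
It fails at once if the gauge plate is shifted more than 2 mm (distance of gauge_plate from where it was at the start of the episode above 0.002 m).
It fails at once if the wheel is pressed with more than 40 N (contact force between the fingers and adjuster_wheel above 40 N).
It fails at once if the small box, the petri dish or the marker is shifted or lifted more than 15 mm (distance of any of cover_box, dish, marker from where it was at the start of the episode above 0.015 m).
It also fails if it takes over 64 s, if anything falls off the work surface, if the arm or the gripper's body presses on something with over 40 N, if the wrist force passes 120 N, or if a joint passes its speed limit or range.

### The arm

A 6-joint arm with a two-finger parallel gripper is mounted at the origin on a cart in front of the work surface, level with it; the furniture and walls round the work are solid. World frame = base frame: x ahead of the robot, y to its left, z up, the work surface at z = 0. Lengths are in m, angles in degrees, forces in N, time in s.
With the tool pointing down it reaches from about 0.35 to 0.775 m from the base axis. Payload 5.5 kg.
Tool frame: the origin (TCP) lies midway between the tips of the shut fingers; the grasp point (between the pads) lies 19 mm behind it; y points along the fingers, z is the direction in which the jaws open and shut, and the axes are right-handed (so a half turn about y gives the same grasp; the last joint's range is limited). The gripper opens to 85 mm and grips with 20 to 120 N. Pads are 22 mm wide; open, the fingers measure 114 mm over their backs; the gripper's body (76 mm by 85 mm) begins 54 mm behind the grasp point. The pads swing forward as they close: fully open they stand 13 mm farther back than shut.
Start: joints at [-75.55, 17.945, 2.641, 74.691, 0, 82.002], TCP at [0.22, -0.531, 0.231] pointing down, gripper open.
Joint ranges: [-158.12, 158.12], [-49.38, 96.58], [-58.88, 72.47], [-126.05, 133.96], [-84.25, 85.87], [-180, 180]. Speed limits (degrees/s): [147.25, 147.25, 180, 180, 180, 180].

### API

Orientations are given as [roll, pitch, yaw] about the fixed x, y, z axes, in that order (R = Rz(yaw) Ry(pitch) Rx(roll)).
In Python, from cell import observe, capture, finish_job, recognise gives the robot as it stands.
- The arm moves only by the shell command python3 -m creep 'ROWS' [FORCE]. ROWS is JSON, one flat list of numbers, 7 for each row, row after row: the turn, a rotation vector about the tool's x, y, z in degrees, then the shift along the tool's x, y, z in m, then the finger opening in m, from 0 to 0.0854. A call has 1 to 20 rows; each row shifts and turns the commanded pose from where the row before left it, along the tool's axes as they then stand; what a row does not reach is not made up. A row lasts 1/12 s, in which the tool goes at most 41.7 mm and 7.16 degrees, less where a joint would pass 70% of its speed; a pose out of reach is approached as far as the arm can. A call is refused whole if a number of a shift passes 0.0417 or a number of a turn 7.16, either way. A call with a gripper value outside its range is refused whole. The fingers move at their own pace and stop on an object; FORCE is the grip in N (left out, the last holds). Time passes only in rows, so rows that do not move let the fingers close. It gives the time, the measured TCP pose, the force and the opening at its end, in the units of the state.
- observe(): the state, without advancing time (a new reading comes with each control period).
- capture(name): name is "scene" or "top"; returns a dict with "pixels" (384x512x3 uint8, red, green, blue), "range_z" (384x512 float32, m along the optical axis (not along the pixel's ray), 0 where there is no reading), "mtx" (3x3 intrinsics, pixels), "R" (3x3) and "t" (3): a world point X has camera coordinates R X + t. Camera axes: x right, y down, z forward; pixel columns grow to the right and rows downward; lengths in m; the calibration is good to about 2 mm. A picture is of the moment at which its call begins.
- finish_job(): hands the job in, once; it reports no verdict.
Trained networks look in the newest picture that a camera, given by its name, has taken for a name from the list of things; names that differ only in an ending like _2 or _b are one class to them, and where a whole thing is asked for, a point or a joint stands for the part that bears it (a point fixed in the world has none). Each returns a list of dicts, best first, with "conf" (0 to 1); they miss things now and then, are a little off and sometimes report something else, mostly with a low value. They report only what shows in the picture. A call takes as long as a camera call.
- recognise(query, camera): "rect" ([left, top, width, height] in pixels, round what is visible of it).
The state is a dict: "clock": time; "q": joint angles; "joint_vel": joint speeds; "joint_efforts": joint torques, N m; "position": TCP position; "orientation": TCP orientation; "contact_force": force on the tool from outside, world axes, zero at the start; "wrist_torque": the same for the moment, N m; "grip_width": opening from 0.0 (shut) to 1.0 (fully open).
Only numpy, scipy, OpenCV 4.12 (cv2) and the standard library are available. Lean on these libraries where they do the work, as an engineer would, in place of code of your own. Each camera call takes 0.05 s, during which the arm holds its last target.

## Working session

There is one attempt and no reset: what is moved stays moved. The work goes in short steps, Python scripts to look and compute and a shell command to move; the robot and the scene stay as the last step left them, time stands still between calls to the robot, and variables do not carry over. Pictures are saved under pics/ and viewed, and the job is handed in when it is done.

```bash
mkdir -p pics; ls
cat > h.py <<'E'
from cell import *
import numpy as np, cv2
def world(c,u,v,z=None):
    K,R,t=c["mtx"],c["R"],c["t"]
    ray=np.linalg.inv(K)@np.array([u,v,1.0])
    d=R.T@ray; o=-R.T@t
    s=c["range_z"][int(round(v)),int(round(u))] if z is None else (z-o[2])/d[2]
    return o+s*d
def proj(c,X):
    p=c["mtx"]@(c["R"]@np.array(X)+c["t"]); return p[:2]/p[2]
E
python3 - <<'E'
from h import *
print(observe())
for n in ["top","scene"]:
    c=capture(n); cv2.imwrite(f"pics/{n}0.png",cv2.resize(c["pixels"][:,:,::-1],(768,576),interpolation=cv2.INTER_CUBIC))
    np.savez(f"{n}0.npz",**c)
    print(n,-c["R"].T@c["t"])
    for q in ["holder","adjuster_wheel","moving_jaw","pointer_tip","gauge_plate","cover_box","dish","marker"]:
        for r in recognise(q,n)[:2]:
            l,t,w,h=r["rect"]; print(q,r["conf"],np.round(r["rect"],1),world(c,min(511,l+w/2),min(383,t+h/2)).round(4))
E
```

```text
pics
{'clock': 0.0, 'q': array([-7.55494495e+01,  1.79896221e+01,  2.57658311e+00,  7.46906030e+01,
        7.78871023e-04,  8.20020535e+01]), 'joint_vel': array([ 0.05182913, -0.00536995, -0.01484366,  0.00265717,  0.10619752,
        0.06921481]), 'joint_efforts': array([-1.42264613e-03, -4.80631077e+01,  2.98532045e+01,  1.94825430e-02,
        6.05738205e-05,  9.94200178e-06]), 'position': array([ 0.21943591, -0.53092614,  0.23041781]), 'orientation': array([-9.01025255e+01,  1.51917833e-02, -1.57551517e+02]), 'contact_force': array([-0.31469741,  0.76356214, -0.21817209]), 'wrist_torque': array([-0.00481741,  0.01500358, -0.02602026]), 'grip_width': 0.9999668564012452}
top [0.41116683 0.03211365 0.90260067]
holder 0.78 [141.9 154.  154.2  95.2] [0.5309 0.1129 0.0118]
adjuster_wheel 0.89 [248.2 171.9  34.2  22.9] [0.5605 0.0156 0.0803]
moving_jaw 0.6 [216.  173.7  20.4  40.1] [0.5402 0.0941 0.0645]
pointer_tip 0.68 [217.8 176.8  16.9  38.6] [0.536  0.0941 0.0604]
gauge_plate 0.42 [215.  221.1   2.4   7.7] [0.4797 0.1159 0.0239]
cover_box 0.65 [192.  246.3  28.3  31.3] [0.4026 0.1
[... 178 characters left out ...]
.0969 0.0625]
scene [ 0.22431402 -0.43079362  0.72315123]
holder 0.8 [180.5 134.9 146.9 113.3] [0.52   0.0796 0.0451]
holder 0.68 [244.4 168.5  31.   37.6] [0.5357 0.0825 0.0458]
adjuster_wheel 0.85 [275.7 184.7  36.   32.9] [5.598e-01 2.000e-04 7.180e-02]
moving_jaw 0.63 [246.6 166.8  30.1  38.1] [0.5416 0.0855 0.0439]
pointer_tip 0.8 [244.6 168.2  31.8  34.4] [0.5371 0.0825 0.0508]
gauge_plate 0.46 [223.9 191.   12.5  12.2] [0.4813 0.1097 0.0215]
cover_box 0.93 [173.7 191.1  34.2  29. ] [0.4039 0.1328 0.0194]
cover_box 0.71 [183.3 137.5 140.1 111.4] [0.517  0.0768 0.0446]
dish 0.93 [256.2 140.3  27.8  19.6] [0.627  0.1884 0.0167]
marker 0.93 [210.9 229.8  55.6  34.6] [0.4395 0.0014 0.0104]
```

Run:
```python
import numpy as np,cv2
for n,(x,y,w,h) in {"top":(130,130,180,150),"scene":(165,120,170,140)}.items():
    c=np.load(n+"0.npz"); im=c["pixels"][y:y+h,x:x+w,::-1]
    cv2.imwrite(f"pics/{n}0c.png",cv2.resize(im,None,fx=4,fy=4,interpolation=cv2.INTER_CUBIC))
```

```text
(no output)
```

View pics/top0c.png

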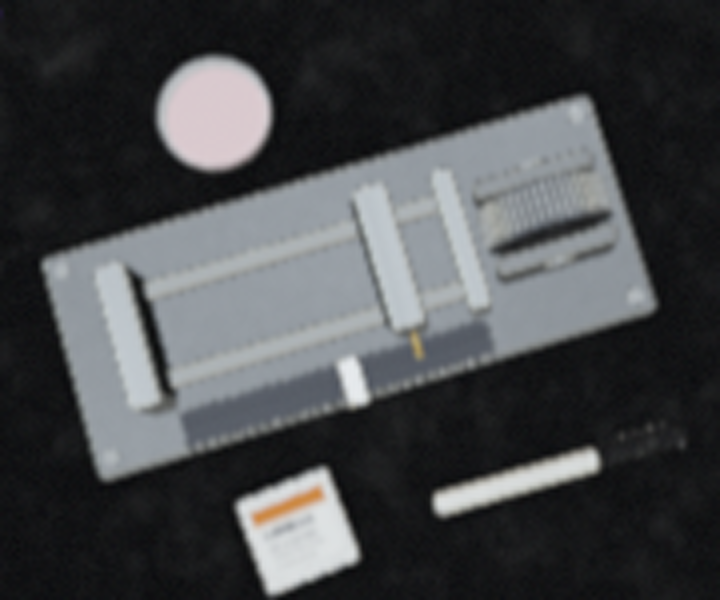

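View pics/scene0c.png

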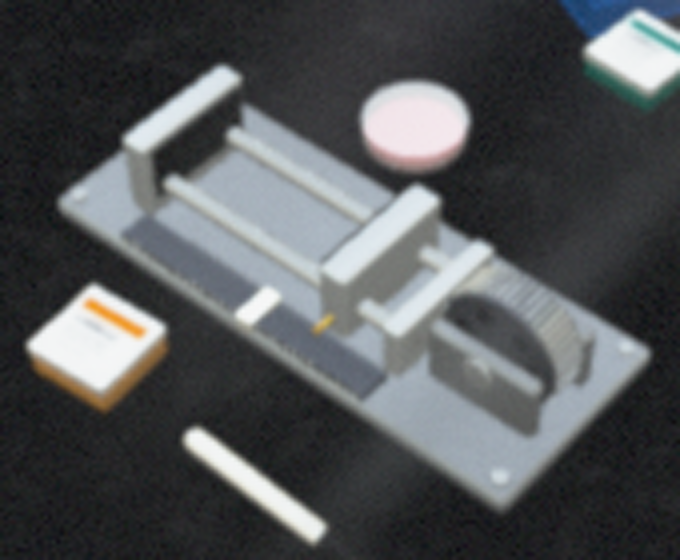

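The top view shows the holder with the wheel at crop (545,210), fixed jaw on the left, pointer tip near (419,357) and gauge plate centred near (353,381). The holder corners are clear, so I'll fit the frame from them.

```bash
cat > m.py <<'E'
from h import *
c=np.load("top0.npz")
f=lambda x,y:((x+.5)/4-.5+130,(y+.5)/4-.5+130)
cs=np.array([world(c,*f(*p),z=.012) for p in [(42,258),(588,95),(656,308),(105,480)]])
if __name__=="__main__":
    print(cs.round(4)); 
    print([np.linalg.norm(cs[i]-cs[(i+1)%4]).round(4) for i in range(4)])
ctr=cs.mean(0); yh=(cs[0]-cs[1]+cs[3]-cs[2])[:2]; yaw=np.arctan2(-yh[0],yh[1])
ex=np.array([np.cos(yaw),np.sin(yaw)]);ey=np.array([-np.sin(yaw),np.cos(yaw)])
tow=lambda x,y:ctr[:2]+x*ex+y*ey
toh=lambda P:np.array([(P[:2]-ctr[:2])@ex,(P[:2]-ctr[:2])@ey])
if __name__=="__main__":
    print("ctr",ctr,"yaw",np.degrees(yaw))
    for n,p,z in [("gauge",(353,381),.025),("tip",(419,357),.028),("wheelnet",((265.3-130)*4,(183.3-130)*4),.078),("fixedjaw top",(128,336),.063)]:
        w=world(c,*f(*p),z=z); print(n,w.round(4),toh(w).round(4), c["range_z"][int(f(*p)[1]),int(f(*p)[0])], world(c,*f(*p)).round(4))
    # wheel from depth: points above 60mm near y=-110
    v,u=np.mgrid[160:215,230:300]; P=np.array([world(c,a,b) for a,b in zip(u.ravel(),v.ravel())])
    H=np.array([toh(p) for p in P]); m=(P[:,2]>.07)
    print("wheel pts",m.sum(),np.percentile(H[m],[2,50,98],axis=0).round(4).tolist(),P[m,2].max())
    s=np.load("scene0.npz")
    g=lambda x,y:((x+.5)/4-.5+165,(y+.5)/4-.5+120)
    for n,p,z in [("gauge",(259,306),.025),("tip",(317,328),.028)]:
        w=world(s,*g(*p),z=z); print("scene",n,w.round(4),toh(w).round(4),world(s,*g(*p)).round(4))
    w=world(c,*f(128,336),z=.063)
E
python3 m.py
```

```text
[[ 0.5435  0.2837  0.012 ]
 [ 0.64   -0.0094  0.012 ]
 [ 0.5235 -0.0473  0.012 ]
 [ 0.4258  0.2426  0.012 ]]
[np.float64(0.3085), np.float64(0.1225), np.float64(0.3059), np.float64(0.1247)]
ctr [0.53318198 0.11737929 0.012     ] yaw 18.425273000558654
gauge [0.4799 0.1123 0.025 ] [-0.0522  0.0121] 0.8816045 [0.48   0.1125 0.023 ]
tip [0.493  0.0779 0.028 ] [-0.0506 -0.0247] 0.87368363 [0.4926 0.0777 0.0315]
wheelnet [0.5617 0.0163 0.078 ] [-0.0049 -0.1049] 0.8344374 [0.5613 0.0163 0.0804]
fixedjaw top [0.4971 0.2232 0.063 ] [-0.0008  0.1118] 0.8467183 [0.4971 0.2232 0.0628]
wheel pts 281 [[-0.1427, -0.1315], [-0.0012, -0.1082], [0.0107, -0.0423]] 0.9026006675489476
scene gauge [0.4799 0.1101 0.025 ] [-0.0528  0.0099] [0.4807 0.1117 0.0229]
scene tip [0.4966 0.08   0.028 ] [-0.0465 -0.0239] [0.4971 0.0809 0.0268]
```

```bash
python3 -m creep '[0,-6.6,0,0,0,0,0, 0,-6.6,0,0,0,0,0, 0,-6.6,0,0,0,0,0, 0,-6.6,0,0,0,0,0, 0,-6.6,0,0,0,0,0, 0,-6.6,0,0,0,0,0, 0,-6.6,0,0,0,0,0, 0,-6.6,0,0,0,0,0, 0,-6.6,0,0,0,0,0, 0,-6.6,0,0,0,0,0, 0,-6.6,0,0,0,0,0, 0,-6.6,0,0,0,0,0, 0,-6.8,0,0,0,0,0, 0,0,0,0,0,0,0, 0,0,0,0,0,0,0]' 30
```

```text
clock: 2.15
position: [0.2195, -0.5315, 0.2313]
orientation: [-90.0, -0.0, -71.7]
contact_force: [-0.1, 0.1, 0.3]
grip_width: -0.004
```

```bash
python3 -m creep '[0,0,0,-0.022,0,0.028,0, 0,0,0,-0.022,0,0.028,0, 0,0,0,-0.022,0,0.028,0, 0,0,0,-0.022,0,0.028,0, 0,0,0,-0.022,0,0.028,0, 0,0,0,-0.022,0,0.028,0, 0,0,0,-0.022,0,0.028,0, 0,0,0,-0.022,0,0.028,0, 0,0,0,-0.022,0,0.028,0, 0,0,0,-0.022,0,0.028,0, 0,0,0,-0.022,0,0.028,0, 0,0,0,-0.022,0,0.028,0, 0,0,0,-0.022,0,0.028,0, 0,0,0,-0.022,0,0.028,0, 0,0,0,-0.022,0,0.028,0, 0,0,0,-0.022,0,0.028,0, 0,0,0,-0.022,0,0.028,0, 0,0,0,-0.022,0,0.027,0, 0,0,0,0,0,0,0, 0,0,0,0,0,0,0]'
python3 - <<'E'
from m import *
p=observe()["position"]; print(p,toh(p))
c=capture("scene"); cv2.imwrite("pics/s1.png",cv2.resize(c["pixels"][60:300,100:420,::-1],None,fx=2.4,fy=2.4))
E
```

```text
clock: 3.82
position: [0.5719, 0.005, 0.2308]
orientation: [-90.0, -0.0, -71.5]
contact_force: [0.1, -0.4, 0.4]
grip_width: -0.004
[0.57189926 0.00501716 0.23084117] [ 0.00121849 -0.11883935]
```

View pics/s1.png

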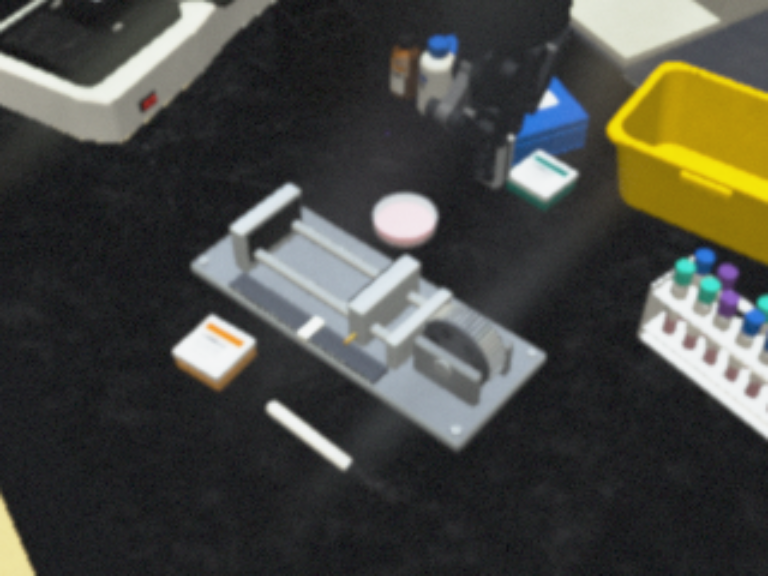

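The shut gripper hangs at (495,170), above and clear of the scene. Descending toward the wheel.

```bash
python3 -m creep '[0,0,0,0,0.03,0,0, 0,0,0,0,0.03,0,0, 0,0,0,0,0.03,0,0, 0,0,0,0,0.03,0,0, 0,0,0,0,0.02,0,0, 0,0,0,0,0.006,0,0, 0,0,0,0,0,0,0, 0,0,0,0,0,0,0]'
python3 -m creep '[0,0,0,0,0.001,0,0, 0,0,0,0,0.001,0,0, 0,0,0,0,0.001,0,0, 0,0,0,0,0.001,0,0, 0,0,0,0,0,0,0, 0,0,0,0,0,0,0]'
```

```text
clock: 4.53
position: [0.5716, 0.0024, 0.0862]
orientation: [-90.0, -0.0, -71.7]
contact_force: [0.6, 0.2, 0.3]
grip_width: -0.002
clock: 5.03
position: [0.5715, 0.0034, 0.0815]
orientation: [-90.0, -0.0, -71.5]
contact_force: [-1.3, -0.2, -0.5]
grip_width: 0.004
```

Run:
```python
from m import *
p=observe()["position"]; print(p,toh(p))
for n in ["top","scene"]:
    c=capture(n); cv2.imwrite(f"pics/{n}2.png",cv2.resize(c["pixels"][130:270,165:335,::-1],None,fx=4,fy=4,interpolation=cv2.INTER_CUBIC))
```

```text
[0.5714917  0.00343531 0.08145733] [ 0.00033184 -0.12021129]
```

View pics/scene2.png

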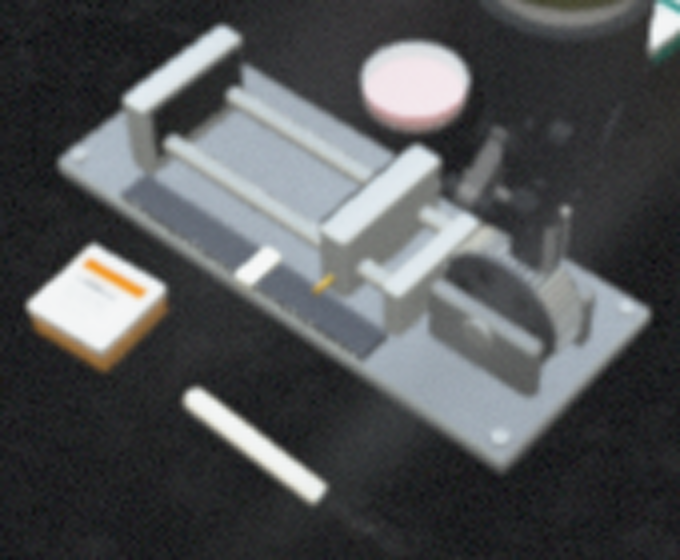

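View pics/top2.png

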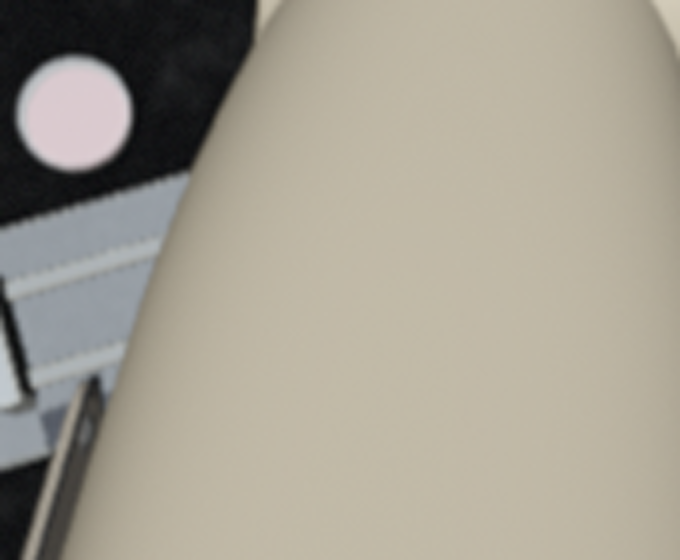

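In the scene picture the dark fingers sit just above the wheel crown at about (525,240), with pointer and plate visible; the arm blocks the top camera. Now I feel for contact.

```bash
for i in 1; do python3 -m creep '[0,0,0,0,0.001,0,0, 0,0,0,0,0.001,0,0, 0,0,0,0,0,0,0]'; python3 -m creep '[0,0,0,0,0.001,0,0, 0,0,0,0,0,0,0]'; python3 -m creep '[0,0,0,0,0.0005,0,0, 0,0,0,0,0,0,0]';done
```

```text
clock: 5.38
position: [0.5712, 0.0034, 0.079]
orientation: [-90.0, 0.0, -71.5]
contact_force: [0.1, 0.2, -0.1]
grip_width: -0.0
clock: 5.55
position: [0.5712, 0.0034, 0.078]
orientation: [-90.0, 0.0, -71.6]
contact_force: [0.2, -0.1, 0.2]
grip_width: 0.0
clock: 5.72
position: [0.5714, 0.0033, 0.0778]
orientation: [-90.0, -0.0, -71.6]
contact_force: [0.1, -0.4, -0.1]
grip_width: 0.003
```

```bash
for i in 1; do python3 -m creep '[0,0,0,0,0.0005,0,0, 0,0,0,0,0,0,0]'; python3 -m creep '[0,0,0,0,0.0005,0,0, 0,0,0,0,0,0,0]'; done
```

```text
clock: 5.88
position: [0.5715, 0.0033, 0.0776]
orientation: [-90.0, -0.0, -71.6]
contact_force: [-0.2, 1.5, 2.4]
grip_width: 0.003
clock: 6.05
position: [0.5716, 0.0032, 0.0774]
orientation: [-90.0, -0.0, -71.6]
contact_force: [-1.9, -0.2, 5.5]
grip_width: -0.0
```

```bash
python3 -m creep '[0,0,0,-0.002,0,0,0, 0,0,0,-0.002,0,0,0, 0,0,0,-0.002,0,0,0]'; python3 -m creep '[0,0,0,-0.002,0,0,0, 0,0,0,-0.002,0,0,0, 0,0,0,-0.002,0,0,0]';python3 -m creep '[0,0,0,-0.002,0,0,0, 0,0,0,-0.002,0,0,0, 0,0,0,-0.002,0,0,0]'
cat > g.py <<'E'
from m import *
import sys
p=observe()["position"]; print(p,toh(p),observe()["clock"])
c=capture("scene"); np.savez("last.npz",**c)
for q in ["pointer_tip","gauge_plate","moving_jaw"]:
    print(q,[(r["conf"],np.round(r["rect"],1).tolist()) for r in recognise(q,"scene")[:2]])
cv2.imwrite(f"pics/{sys.argv[1]}.png",cv2.resize(c["pixels"][170:230,210:310,::-1],None,fx=7,fy=7,interpolation=cv2.INTER_CUBIC))
E
python3 g.py s3
```

```text
clock: 6.3
position: [0.57, 0.0081, 0.0779]
orientation: [-90.0, -0.1, -71.6]
contact_force: [-1.3, -2.3, 7.9]
grip_width: 0.0
clock: 6.55
position: [0.568, 0.0139, 0.0779]
orientation: [-90.0, -0.1, -71.6]
contact_force: [-2.1, -2.1, 8.2]
grip_width: -0.005
clock: 6.8
position: [0.5661, 0.0196, 0.0779]
orientation: [-90.0, -0.1, -71.6]
contact_force: [-1.9, -2.3, 8.4]
grip_width: 0.0
[0.56612587 0.01964714 0.0779314 ] [ 0.00036511 -0.10313457] 6.8
pointer_tip [(0.85, [243.8, 167.4, 28.6, 37.0])]
gauge_plate [(0.58, [223.7, 192.5, 14.6, 11.2])]
moving_jaw [(0.93, [245.3, 167.7, 26.5, 35.1])]
```

View pics/s3.png

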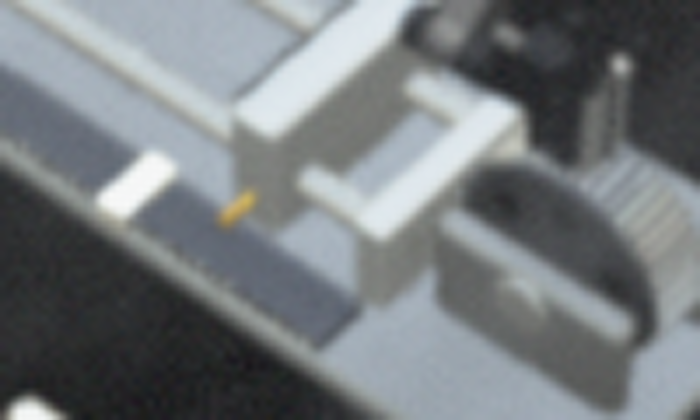

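```bash
python3 -m creep '[0,0,0,-0.002,0,0,0, 0,0,0,-0.001,0,0,0, 0,0,0,0,-0.003,0,0, 0,0,0,0,-0.004,0,0, 0,0,0,0.010,0,0,0, 0,0,0,0.010,0,0,0, 0,0,0,0.001,0,0,0, 0,0,0,0,0.003,0,0, 0,0,0,0,0.002,0,0, 0,0,0,0,0.001,0,0, 0,0,0,0,0.001,0,0, 0,0,0,0,0,0,0]'; python3 -m creep '[0,0,0,-0.003,0,0,0, 0,0,0,-0.003,0,0,0, 0,0,0,-0.003,0,0,0, 0,0,0,-0.003,0,0,0]';python3 -m creep '[0,0,0,-0.003,0,0,0, 0,0,0,-0.003,0,0,0, 0,0,0,-0.003,0,0,0]'; python3 g.py s4
```

```text
clock: 8.0
position: [0.5713, 0.0031, 0.0774]
orientation: [-90.0, -0.1, -71.6]
contact_force: [-2.1, -1.5, 5.5]
grip_width: 0.001
clock: 8.33
position: [0.5676, 0.0143, 0.0779]
orientation: [-90.0, -0.1, -71.6]
contact_force: [-1.9, -2.6, 9.4]
grip_width: -0.002
clock: 8.58
position: [0.5647, 0.0229, 0.0779]
orientation: [-90.0, -0.1, -71.6]
contact_force: [-2.7, -2.1, 7.7]
grip_width: -0.001
[0.56471146 0.02286895 0.07786096] [ 4.15256350e-05 -9.96308666e-02] 8.5833
pointer_tip [(0.89, [240.5, 162.3, 29.4, 38.8]), (0.4, [224.7, 189.6, 9.6, 11.4])]
gauge_plate [(0.56, [224.4, 190.6, 11.8, 10.5])]
moving_jaw [(0.62, [239.6, 167.0, 30.5, 38.0]), (0.37, [175.8, 192.5, 27.6, 31.5])]
```

View pics/s4.png

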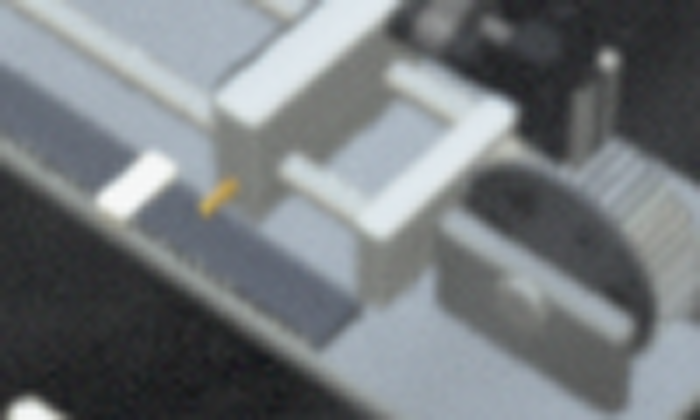

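Each 21 mm stroke advances the jaw about 6 mm. Two more strokes, then look again.

```bash
python3 -m creep '[0,0,0,0,-0.003,0,0, 0,0,0,0,-0.004,0,0, 0,0,0,0.010,0,0,0, 0,0,0,0.010,0,0,0, 0,0,0,0.001,0,0,0, 0,0,0,0,0.003,0,0, 0,0,0,0,0.002,0,0, 0,0,0,0,0.001,0,0, 0,0,0,0,0.001,0,0, 0,0,0,0,0,0,0, 0,0,0,-0.003,0,0,0, 0,0,0,-0.003,0,0,0, 0,0,0,-0.003,0,0,0, 0,0,0,-0.003,0,0,0, 0,0,0,-0.003,0,0,0, 0,0,0,-0.003,0,0,0, 0,0,0,-0.003,0,0,0]'
python3 -m creep '[0,0,0,0,-0.003,0,0, 0,0,0,0,-0.004,0,0, 0,0,0,0.010,0,0,0, 0,0,0,0.010,0,0,0, 0,0,0,0.001,0,0,0, 0,0,0,0,0.003,0,0, 0,0,0,0,0.002,0,0, 0,0,0,0,0.001,0,0, 0,0,0,0,0.001,0,0, 0,0,0,0,0,0,0, 0,0,0,-0.003,0,0,0, 0,0,0,-0.003,0,0,0, 0,0,0,-0.003,0,0,0, 0,0,0,-0.003,0,0,0, 0,0,0,-0.003,0,0,0, 0,0,0,-0.003,0,0,0, 0,0,0,-0.003,0,0,0]'; python3 g.py s5
```

```text
clock: 10.2
position: [0.5647, 0.0228, 0.0779]
orientation: [-90.0, -0.1, -71.6]
contact_force: [-2.3, -1.6, 6.9]
grip_width: -0.0
clock: 11.62
position: [0.5647, 0.0228, 0.0779]
orientation: [-90.0, -0.1, -71.6]
contact_force: [-2.2, -2.5, 8.8]
grip_width: 0.001
[0.56469511 0.0228309  0.07785642] [ 1.39858792e-05 -9.96617949e-02] 11.6167
pointer_tip [(0.88, [235.5, 164.2, 30.2, 34.8])]
gauge_plate [(0.46, [226.7, 190.3, 6.8, 12.5])]
moving_jaw []
```

View pics/s5.png

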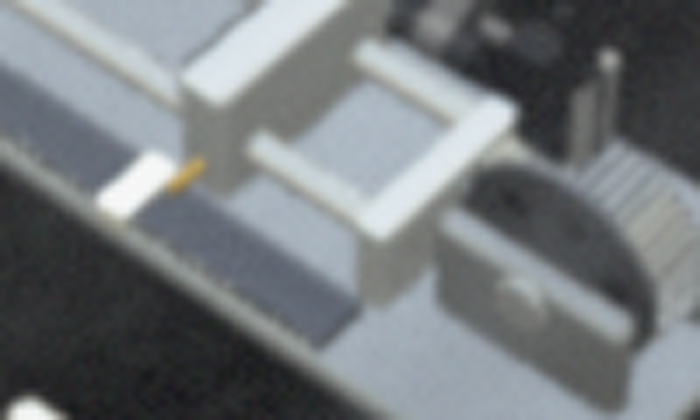

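```bash
cat > k.py <<'E'
from m import *
c=np.load("last.npz")
im=c["pixels"][:,:,:].astype(float)
S=8; x0,y0,w,h=215,180,50,35
big=cv2.resize(c["pixels"][y0:y0+h,x0:x0+w],None,fx=S,fy=S,interpolation=cv2.INTER_CUBIC)
hsv=cv2.cvtColor(big,cv2.COLOR_RGB2HSV)
def cen(m):
    n,l,st,ce=cv2.connectedComponentsWithStats(m.astype(np.uint8)); i=1+np.argmax(st[1:,4]); 
    p=ce[i]; return (p+.5)/S-.5+[x0,y0], st[i,4]/S/S,(l==i)
br=(hsv[...,1]>110)&(hsv[...,0]<35)&(hsv[...,2]>90)
wh=(hsv[...,2]>215)&(hsv[...,1]<40)
from sys import argv
pb,n,mb=cen(br); print("brass",pb,n,toh(world(c,*pb,z=.028)).round(4))
print("brass bbox ys", )
ys,xs=np.nonzero(mb); H=np.array([toh(world(c,(a+.5)/S-.5+x0,(b+.5)/S-.5+y0,z=.028)) for a,b in zip(xs,ys)]); print(np.percentile(H,[2,98],axis=0).round(4).tolist())
# plate: mask limited to lower-left region
pg,n,mg=cen(wh)
ys,xs=np.nonzero(mg); 
for z in (.022,.024,.026):
    H=np.array([toh(world(c,(a+.5)/S-.5+x0,(b+.5)/S-.5+y0,z=z)) for a,b in zip(xs,ys)]); print("plate",z,n,H.mean(0).round(4),np.percentile(H,[2,98],axis=0).round(4).tolist())
E
python3 k.py
python3 - <<'E'
import shutil;shutil.copy('last.npz','l5.npz');shutil.copy('scene0.npz','last.npz')
E
echo start; python3 k.py
```

```text
brass [236.29723282 194.59255725] 4.09375 [-0.0425  0.0001]
brass bbox ys
[[-0.0478, -0.0009], [-0.0377, 0.0013]]
plate 0.022 47.796875 [-0.0506  0.0126] [[-0.0626, 0.0075], [-0.0386, 0.0176]]
plate 0.024 47.796875 [-0.0518  0.0114] [[-0.0638, 0.0063], [-0.0398, 0.0164]]
plate 0.026 47.796875 [-0.053   0.0101] [[-0.0649, 0.005], [-0.041, 0.0151]]
start
brass [245.56451613 200.62016129] 4.84375 [-0.0423 -0.0247]
brass bbox ys
[[-0.0478, -0.026], [-0.0374, -0.0235]]
plate 0.022 81.265625 [ 0.0055 -0.0031] [[-0.0101, -0.0098], [0.0237, 0.0044]]
plate 0.024 81.265625 [ 0.0042 -0.0043] [[-0.0114, -0.011], [0.0223, 0.0032]]
plate 0.026 81.265625 [ 0.0028 -0.0055] [[-0.0127, -0.0122], [0.0209, 0.002]]
```

Measured travel so far is 24.8 mm, which matches 84 mm of rim. About 11.5 mm remain, or 39 mm of rim, so I'll stroke 21 mm and then 18 mm.

```bash
python3 -m creep '[0,0,0,0,-0.003,0,0, 0,0,0,0,-0.004,0,0, 0,0,0,0.010,0,0,0, 0,0,0,0.010,0,0,0, 0,0,0,0.001,0,0,0, 0,0,0,0,0.003,0,0, 0,0,0,0,0.002,0,0, 0,0,0,0,0.001,0,0, 0,0,0,0,0.001,0,0, 0,0,0,0,0,0,0, 0,0,0,-0.003,0,0,0, 0,0,0,-0.003,0,0,0, 0,0,0,-0.003,0,0,0, 0,0,0,-0.003,0,0,0, 0,0,0,-0.003,0,0,0, 0,0,0,-0.003,0,0,0, 0,0,0,-0.003,0,0,0]'
python3 -m creep '[0,0,0,0,-0.003,0,0, 0,0,0,0,-0.004,0,0, 0,0,0,0.010,0,0,0, 0,0,0,0.010,0,0,0, 0,0,0,0.001,0,0,0, 0,0,0,0,0.003,0,0, 0,0,0,0,0.002,0,0, 0,0,0,0,0.001,0,0, 0,0,0,0,0.001,0,0, 0,0,0,0,0,0,0, 0,0,0,-0.003,0,0,0, 0,0,0,-0.003,0,0,0, 0,0,0,-0.003,0,0,0, 0,0,0,-0.003,0,0,0, 0,0,0,-0.003,0,0,0, 0,0,0,-0.003,0,0,0, 0,0,0,0,0,0,0]'; python3 g.py s6; python3 k.py
```

```text
clock: 13.23
position: [0.5647, 0.0229, 0.0779]
orientation: [-90.0, -0.1, -71.6]
contact_force: [-2.4, -2.5, 7.1]
grip_width: -0.0
clock: 14.65
position: [0.5655, 0.0205, 0.0779]
orientation: [-90.0, -0.1, -71.5]
contact_force: [-2.4, -1.1, 9.5]
grip_width: -0.003
[0.56545794 0.02046711 0.07788313] [-9.40346238e-06 -1.02145517e-01] 14.65
pointer_tip [(0.77, [233.7, 161.6, 24.9, 35.1])]
gauge_plate [(0.58, [224.5, 195.8, 11.0, 5.4])]
moving_jaw [(0.68, [233.1, 159.3, 27.6, 36.8])]
brass [232.87175325 190.67451299] 2.40625 [-0.0392  0.0126]
brass bbox ys
[[-0.0421, 0.0111], [-0.0369, 0.014]]
plate 0.022 39.6875 [-0.0526  0.0122] [[-0.0628, 0.0076], [-0.0403, 0.0174]]
plate 0.024 39.6875 [-0.0538  0.0109] [[-0.064, 0.0063], [-0.0416, 0.0161]]
plate 0.026 39.6875 [-0.0549  0.0097] [[-0.0651, 0.0051], [-0.0428, 0.0149]]
```

View pics/s6.png

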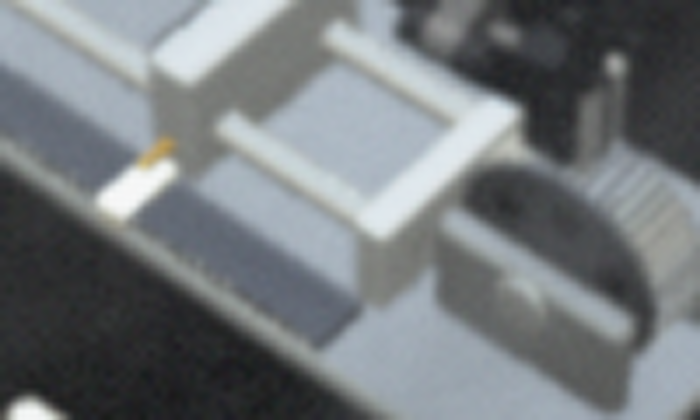

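The pointer stands over the plate, at about (157,152) against the plate at (137,186) in the crop. I'll lift straight off, clear the view, and verify from above.

```bash
python3 -m creep '[0,0,0,0,-0.003,0,0, 0,0,0,0,-0.01,0,0, 0,0,0,0,-0.03,0,0, 0,0,0,0,-0.035,0,0, 0,0,0,0,-0.035,0,0, 0,0,0,0,-0.035,0,0, 0,0,0,0.022,0,-0.028,0, 0,0,0,0.022,0,-0.028,0, 0,0,0,0.022,0,-0.028,0, 0,0,0,0.022,0,-0.028,0, 0,0,0,0.022,0,-0.028,0, 0,0,0,0.022,0,-0.028,0, 0,0,0,0.022,0,-0.028,0, 0,0,0,0.022,0,-0.028,0, 0,0,0,0.022,0,-0.028,0, 0,0,0,0.022,0,-0.028,0, 0,0,0,0.022,0,-0.028,0, 0,0,0,0.022,0,-0.028,0, 0,0,0,0,0,0,0, 0,0,0,0,0,0,0]'
python3 g.py s7; python3 k.py
python3 - <<'E'
from m import *
c=capture("top"); np.savez("top7.npz",**c)
cv2.imwrite("pics/top7.png",cv2.resize(c["pixels"][130:280,130:310,::-1],None,fx=4,fy=4,interpolation=cv2.INTER_CUBIC))
cv2.imwrite("pics/top7z.png",cv2.resize(c["pixels"][195:245,190:260,::-1],None,fx=10,fy=10,interpolation=cv2.INTER_CUBIC))
E
```

```text
clock: 16.52
position: [0.3295, -0.3376, 0.225]
orientation: [-90.0, 0.0, -71.8]
contact_force: [0.1, 0.6, 0.9]
grip_width: -0.002
[ 0.32954594 -0.33758479  0.22501204] [-0.33699637 -0.36727836] 16.5167
pointer_tip [(0.58, [212.2, 232.3, 20.7, 11.8]), (0.53, [182.3, 140.0, 60.6, 67.3])]
gauge_plate [(0.52, [229.0, 171.9, 10.2, 21.5])]
moving_jaw [(0.49, [231.6, 172.4, 7.4, 24.0])]
brass [232.89419935 190.66544118] 2.390625 [-0.0392  0.0126]
brass bbox ys
[[-0.0418, 0.0111], [-0.0369, 0.014]]
plate 0.022 40.78125 [-0.0525  0.0122] [[-0.0629, 0.0075], [-0.0403, 0.0175]]
plate 0.024 40.78125 [-0.0537  0.0109] [[-0.0641, 0.0063], [-0.0415, 0.0162]]
plate 0.026 40.78125 [-0.0549  0.0097] [[-0.0652, 0.005], [-0.0427, 0.015]]
```

View pics/top7.png

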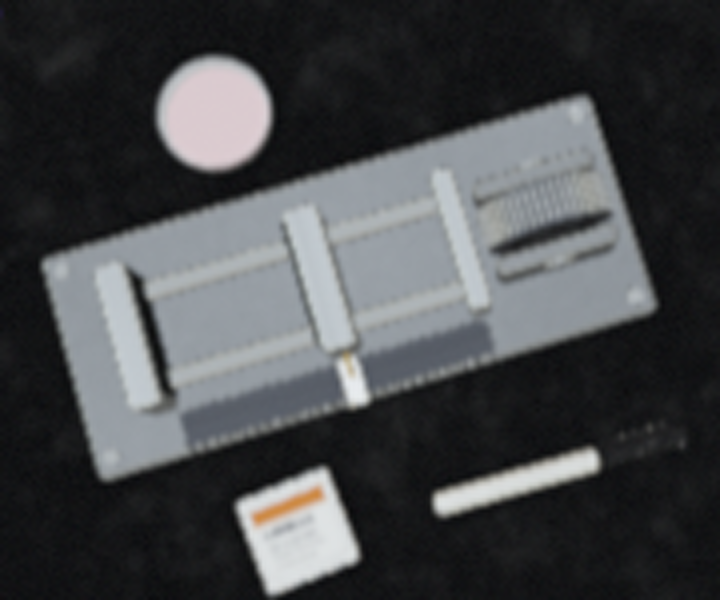

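View pics/top7z.png

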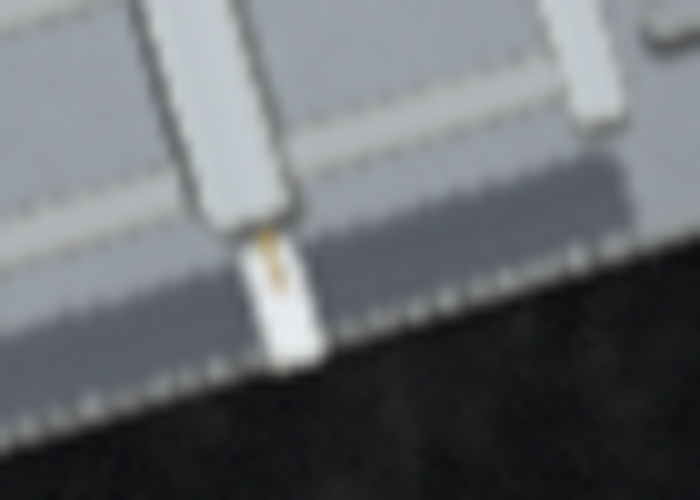

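The top view shows the brass pointer in the middle of the white plate's width, at about (272,260) with the plate edges near 248 and 300. The plate, box, dish and marker are at their starting pixels, and the gripper is far off.

```bash
python3 -c "
from cell import *
print(observe()['joint_vel'].round(2)); finish_job()"
```

```text
[ 0.12 -0.08 -0.07 -0.09 -0.11 -0.09]
the job is handed in; nothing more can be done
```

The gap is set and the job is handed in: the jaw's pointer stands over the middle of the white gauge plate. I rolled the wheel with the shut fingertips in six strokes of 18–21 mm. The press read 5–10 N (limit 40 N), and the pointer moved about 36–37 mm.

**Pointer position:** The last scene picture put the pointer at y = 12.6 mm in the holder's frame and the plate middle between 9.7 and 12.2 mm, depending on the plate height assumed. The jaw hid part of the pointer in that view. Stroke counting gave about 11.6 mm for the pointer. The estimated offset is therefore about 0–3 mm, against the 5 mm allowed. The top view shows the pointer centred on the plate's width.

**Other checks:** In the top picture the gauge plate, box, dish and marker are where they started. The fingers ended about 0.4 m from the wheel and touch nothing. The clock read about 16.6 s at hand-in.

**Checks that disagreed:** In the last scene picture the network's boxes for the pointer, plate and jaw were unreliable, so I used colour segmentation and the picture itself instead.

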